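# Nip up the burr nut at the bottom of a coffee grinder's throat

## Task

The coffee grinder's burrs have been cleaned and put back, but the nut at the bottom of its deep throat is only run down by hand. Take the long box spanner out of the wooden block, lower it into the throat, feel it over the nut with a light hand and never force it down, then turn it clockwise until the nut pulls up firm, without overtightening. Lift the spanner out and stand it back in its block, and leave the short spanner, the hopper, the mug and the timer where they are.

Things in the scene. Friction and masses are not known exactly. Their poses are not given: they have to be found in the camera images.
- long_spanner: long box spanner, 0.2 to 0.4 kg, 152 mm tall, upright in one of the block's holes, turned any way. Origin: centre of its open lower end; z up the shank, x along the T-bar. Lowest 30 mm: steel hexagonal tube, 35 mm across flats, 41 mm over corners; hexagonal inside, 28.5 mm across flats, 26 mm deep; two of its flats face own +x and -x. Shank 15 mm thick
- long_spanner_bar (a point): centre of the long spanner's dark wooden T-bar, on the shank's axis, 140 mm above the open end. The bar is 96 mm long (x), 18 mm wide (y, flat sides to grip), 24 mm tall; a hub 21 mm thick, 8 mm high under it
- short_spanner: short box spanner of the same set, 90 mm tall with a 70 mm T-bar, in the block's other hole; too short for this nut. Stays. Origin: centre of its open lower end
- tool_block: fixed wooden block 74 x 156 x 60 mm (x, y, z) with two upright round holes 46 mm wide, 48 mm deep (floor 12 mm above the worktop), 80 mm apart along its y. Origin: centre of its underside
- hole_left (a point): centre of the mouth of the block's hole at its own +y, on its top face, 60 mm above the worktop
- hole_right (a point): centre of the mouth of the block's hole at its own -y, on its top face, 60 mm above the worktop
- grinder: fixed white cylindrical coffee grinder, 121 mm wide, 165 mm tall, hopper off; at its front (own -x) a spout and a steel catch cup, reaching 124 mm from the axis. On top a black ribbed ring and a steel collar 66 mm wide. Origin: centre of its underside; z up the throat
- throat (a point): centre of the throat's mouth, level with the collar's rim, 165 mm above the worktop. The throat is a straight upright round hole 47 mm wide; a cone burr fills its bottom. The nut on the burr: 27 mm across flats, 12 mm tall, its top 87 mm below this point, with a 3 mm high cone on it that roughly centres the spanner, and a 5 mm stud end
- nut_base (a point): foot of the nut on the throat's axis, 99 mm below the rim, where the seated spanner's open end rests. Axes are the grinder's: how the nut's flats lie is NOT given and must be felt. Unmatched, the spanner's open end stays 8 to 12 mm above this point; turned to within about 0.1 rad of a match (every 60 deg), and centred within about 1 mm, it drops on
- spindle (a joint): how far the sprung spindle is pushed down with burr and nut, m: 0 at rest, 3 N/mm, stop at 0.005. Never force it deeper than 0.004 (about 12 N): that strains the spring's seat
- nut (a joint): turn of the nut on its stud against the burr, rad, growing clockwise seen from above; starts at -0.8 to -0.4, runs down against a light drag (0.1 N m) and is hard down on the burr at 0. The spanner has about 0.11 rad of play on the nut each way, so ease it back no farther than that before lifting it off: the nut must stay down (above -0.1)
- burr (a joint): turn of the burr under the nut against its springy motor coupling, rad, clockwise positive: about 0.08 while the nut runs; once the nut is down the burr turns along with it and the turning moment rises by 1.2 N m per rad. Firm: 0.15 to 0.5 (0.18 to 0.6 N m; aim at 0.35 N m and hold half a second). Above 0.5 is overtightened. It springs back to 0 when let go
- hopper: clear plastic hopper, taken off, standing wide end down, 120 mm wide, 108 mm tall. Origin: centre of its underside. Stays
- mug_words: white mug with a dark handle, 81 x 116 x 95 mm, left of the grinder. Origin near the centre of its underside. Stays
- egg_timer: white and red kitchen timer, 63 mm wide, 39 mm tall. Origin: centre of its underside. Stays
Things that resemble listed ones, but are neither listed nor needed, are in the scene too. What is shaped like the long_spanner but blue is not meant.

How it is judged:
On the way, in this order (a step that is already met when the one before it is completed fails the run):
1. the long spanner is down over the nut, its open end within 5 mm of the nut's foot (z of long_spanner in the frame of nut_base below 0.005 m and horizontal distance between long_spanner and nut_base below 0.004 m and angle between the z axis of long_spanner and the z axis of grinder, either way round below 0.1 rad), for 0.2 s.
2. the nut is pulled up firm with the spanner on it (burr wound up by 0.15 rad or more, 0.18 N m) (all of step 1 and value of joint burr above 0.15 rad and value of joint nut above -0.1 rad), for 0.2 s.
At the end, for the whole second after the job is handed in: the nut is still down on the burr (not turned back by more than 0.1 rad) and the long spanner stands released and at rest in a hole of the block: open end within 8 mm of the hole's axis and 6 mm of its floor, within 0.15 rad of upright (value of joint nut above -0.1 rad and (horizontal distance between long_spanner and hole_left below 0.008 m or horizontal distance between long_spanner and hole_right below 0.008 m) and z of long_spanner in the frame of tool_block below 0.018 m and angle between long_spanner's own z axis and vertical below 0.15 rad and linear speed of long_spanner below 0.02 m/s); the robot touches nothing.
It fails at once if the nut and its sprung spindle are forced down more than 4 mm (about 12 N) (value of joint spindle above 0.004 m).
It fails at once if the nut is overtightened: the burr wound up by more than 0.5 rad (0.6 N m) (value of joint burr above 0.5 rad).
It fails at once if the short spanner is moved more than 20 mm (distance of short_spanner from where it was at the start of the episode above 0.02 m).
It fails at once if the hopper, the mug or the timer is moved more than 20 mm (distance of any of hopper, mug_words, egg_timer from where it was at the start of the episode above 0.02 m).
It also fails if it takes over 64 s, if anything falls off the work surface, if the arm or the gripper's body presses on something with over 40 N, if the wrist force passes 120 N, or if a joint passes its speed limit or range.

## Robot

A 6-joint arm with a two-finger parallel gripper is mounted at the origin on a cart in front of the work surface, level with it; the furniture and walls round the work are solid. World frame = base frame: x ahead of the robot, y to its left, z up, the work surface at z = 0. Lengths are in m, angles in rad, forces in N, time in s.
With the tool pointing down it reaches from about 0.35 to 0.775 m from the base axis. Payload 5.5 kg.
Tool frame: the origin (TCP) lies at the very end of the fingers, on their centre line; the grasp point (between the pads) lies behind it (grip_depth is the z of the grasp point in the tool frame, in m); z points along the fingers, y is the line along which they close (so a half turn about z gives the same grasp; the last joint's range is limited). The gripper opens to 85 mm and grips with 20 to 120 N. Pads are 22 mm wide; open, the fingers measure 114 mm over their backs; the gripper's body (76 mm by 85 mm) begins 54 mm behind the grasp point. The pads swing forward as they close: fully open they stand 13 mm farther back than shut.
Start: joints at [-0.14, 0.313, 0.046, 1.304, 0, 1.431], TCP at [0.575, -0, 0.231] pointing down, gripper open.
Joint ranges: [-2.76, 2.76], [-0.86, 1.69], [-1.03, 1.26], [-2.2, 2.34], [-1.47, 1.5], [-3.14, 3.14]. Speed limits (rad/s): [2.57, 2.57, 3.14, 3.14, 3.14, 3.14].

## Interface

Orientations are given as a unit quaternion [x, y, z, w].
In Python, from workcell import get_state, snapshot, camera_params, hand_in, grip_depth gives the robot as it stands. The module is installed in compiled form; this text tells all that it offers.
- The arm moves only by the tool apply_moves, never from a script. Its argument "increments" is a list of rows, each an object of numbers: "tx", "ty", "tz": the shift along the tool's x, y, z in m; "ax", "ay", "az": the turn, a rotation vector about the tool's x, y, z in rad; "jaw": the opening, from -1 (shut) to 1 (fully open). A call has exactly 8 rows; each row shifts and turns the commanded pose from where the row before left it, along the tool's axes as they then stand; what a row does not reach is not made up. A row lasts 1/8 s, in which the tool goes at most 62.5 mm and 10.7 degrees, less where a joint would pass 70% of its speed; a pose out of reach is approached as far as the arm can. A call is refused whole if a number of a shift passes 0.0625 or a number of a turn 0.188, either way. A call with a gripper value outside its range is refused whole. The fingers move at their own pace and stop on an object; the grip force is fixed at half the most. Time passes only in rows, so rows that do not move let the fingers close, or fill a call up. It gives the time, the measured TCP pose, the force, the opening and the grip force at its end, in the units of the state.
- get_state(): the state, without advancing time (a new reading comes with each control period).
- snapshot(name): name is "scene" or "side" or "wrist"; returns the picture (420x560x3 uint8, red, green, blue); there is no depth.
- camera_params(name): a dict with "fx", "fy", "cx", "cy" (pixels), "rvec" (rotation vector, rad) and "tvec" (3), from world to camera coordinates, as OpenCV has them; the wrist camera has in their place "tool_from_camera" (4x4, takes a point from camera to tool coordinates, whose origin is the TCP and whose axes are the flange's). Camera axes: x right, y down, z forward; pixel columns grow to the right and rows downward; lengths in m; the calibration is good to about 2 mm. A picture is of the moment at which its call begins: read the wrist's pose just before it. camera_params takes no time and is no camera call.
- hand_in(): hands the job in; it is judged then, once.
The state is a dict: "t": time; "joints": joint angles; "qvel": joint speeds; "joint_efforts": joint torques, N m; "tool_pos": TCP position; "tool_rot": TCP orientation; "wrist_force": force on the tool from outside, world axes, zero at the start; "ft_torque": the same for the moment, N m; "grip_width": finger opening in m; "finger_force": force on a finger pad.
Only numpy, scipy, OpenCV 4.12 (cv2) and the standard library are available. Lean on these libraries where they do the work, as an engineer would, in place of code of your own. Each camera call takes 0.05 s, during which the arm holds its last target. There are 200 camera calls.

## Working session

There is one attempt and no reset: what is moved stays moved. The work goes in short steps, Python scripts to look and compute and a tool call to move; the robot and the scene stay as the last step left them, time stands still between calls to the robot, and variables do not carry over. Pictures are saved under pics/ and viewed, at most 10 in all, crops included, and the job is handed in when it is done.

Besides the shell and the picture viewer there is one more tool, called after "Call:" as name([rows], argument=value, ...), one row to a line, values as JSON. apply_moves: Moves the arm, as the interface text tells. Its arguments: {"type":"object","properties":{"increments":{"type":"array","items":{"type":"object","properties":{"tx":{"type":"number"},"ty":{"type":"number"},"tz":{"type":"number"},"ax":{"type":"number"},"ay":{"type":"number"},"az":{"type":"number"},"jaw":{"type":"number"}}}}},"required":["increments"]}

```bash
mkdir -p pics; cat > h.py <<'E'
import numpy as np, cv2
from scipy.spatial.transform import Rotation as R
from workcell import get_state, snapshot, camera_params, hand_in, grip_depth
def save(n,im): cv2.imwrite('pics/'+n,cv2.cvtColor(im,cv2.COLOR_RGB2BGR))
def cam(name,s=None):
    p=camera_params(name); K=np.array([[p['fx'],0,p['cx']],[0,p['fy'],p['cy']],[0,0,1.]])
    if name=='wrist':
        s=s or get_state(); T=np.eye(4);T[:3,:3]=R.from_quat(s['tool_rot']).as_matrix();T[:3,3]=s['tool_pos']
        W=T@np.array(p['tool_from_camera']); return K,W[:3,:3],W[:3,3]
    r=R.from_rotvec(np.ravel(p['rvec'])).as_matrix(); return K,r.T,-r.T@np.ravel(p['tvec'])
def ray(c,uv,z):
    K,r,o=c; d=r@np.linalg.inv(K)@np.array([*uv,1.]); return o+d*(z-o[2])/d[2]
def proj(c,P):
    K,r,o=c; q=K@(r.T@(np.array(P)-o)); return q[:2]/q[2]
E
python3 - <<'E'
from h import *
s=get_state(); print(s, grip_depth)
a=snapshot('scene'); b=snapshot('side'); w=snapshot('wrist')
for n,i in zip(('scene','side','wrist'),(a,b,w)): save(n+'0.png',i); np.save(n+'0.npy',i)
for n in('scene','side','wrist'): print(n,cam(n,s))
E
```

```text
{'t': 0.0, 'joints': array([-1.39585512e-01,  3.14012827e-01,  4.49486206e-02,  1.30361469e+00,
       -6.24077611e-05,  1.43121517e+00]), 'qvel': array([-0.00048321,  0.00032411, -0.00042875, -0.00050875, -0.00102588,
       -0.00049489]), 'joint_efforts': array([-2.90074182e-03, -4.80629075e+01,  2.98531097e+01,  1.95313990e-02,
       -3.83516899e-04, -4.27451073e-05]), 'tool_pos': array([5.74465014e-01, 5.49482695e-05, 2.30389408e-01]), 'tool_rot': array([ 7.07107988e-01,  7.07104948e-01, -5.91429851e-04, -7.32937057e-04]), 'wrist_force': array([-0.23430858, -0.08270553, -0.85788845]), 'ft_torque': array([0.05339201, 0.00216212, 0.04279965]), 'finger_force': 0.0, 'grip_width': 0.08538798370227496} -0.0187
scene (array([[387.51449683,   0.        , 283.91873218],
       [  0.        , 387.51449683, 208.50849833],
       [  0.        ,   0.        ,   1.        ]]), array([[ 0.43834236, -0.67568371,  0.59271199],
       [-0.89864718, -0.31698986,  0.30323368],
       [-0.01700637, -0.66555913, -0.74615135]]), array([ 0.02676249, -0.27724798,  0.78618375]))
side (array([[534.00019245,   0.        , 277.57880585],
       [  0.        , 534.00019245, 213.22177559],
       [  0.        ,   0.        ,   1.        ]]), array([[ 0.7535197 , -0.46479045,  0.46494935],
       [-0.65716817, -0.55229871,  0.51292898],
       [ 0.01838644, -0.692052  , -0.72161344]]), array([-0.06666837, -0.66597325,  1.09109639]))
wrist (array([[324.69079581,   0.        , 278.94126675],
       [  0.        , 324.69079581, 203.75451633],
       [  0.        ,   0.        ,   1.        ]]), array([[ 9.99998593e-01,  7.56645524e-04, -1.49705342e-03],
       [ 2.45725387e-04, -9.48934125e-01, -3.15474192e-01],
       [-1.65930721e-03,  3.15473381e-01, -9.48932976e-01]]), array([0.5729884 , 0.08104729, 0.37328006]))
```

View pics/scene0.png

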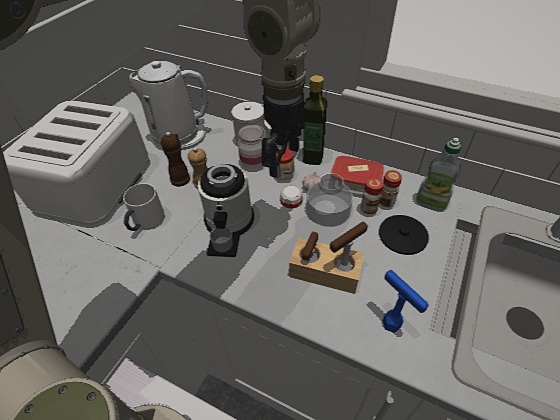

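View pics/side0.png

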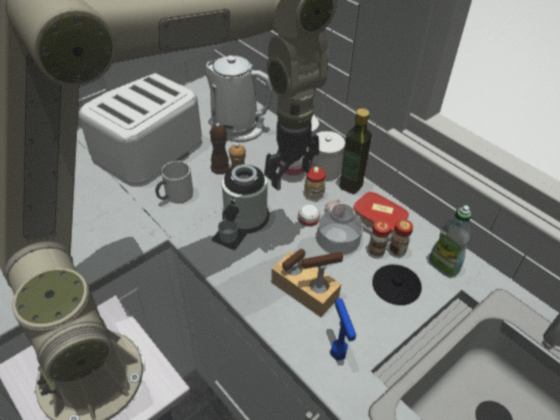

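Candidates for the long spanner in the scene view: brown T-bar at (349,237), which is taller, in the block's right hole; shorter brown T-bar at (311,245); blue T at (405,290), excluded by colour. I choose (349,237) and check it in a crop. The throat is at about (224,178), the mug at (143,207), the timer at (291,197) and the hopper at (329,200).

```bash
python3 - <<'E'
from h import *
a=np.load('scene0.npy'); b=np.load('side0.npy')
c1=cv2.resize(a[215:295,280:380],None,fx=4,fy=4,interpolation=cv2.INTER_CUBIC)
c2=cv2.resize(b[155:315,210:350],(400,457),interpolation=cv2.INTER_CUBIC)
o=np.zeros((457,800,3),np.uint8); o[:320,:400]=c1; o[:,400:]=c2; save('crop.png',o)
def mask(im,x0,y0,x1,y1):
    h=cv2.cvtColor(im,cv2.COLOR_RGB2HSV); m=((h[...,0]<14)|(h[...,0]>172))&(h[...,1]>70)&(h[...,2]<110)
    k=np.zeros_like(m);k[y0:y1,x0:x1]=m[y0:y1,x0:x1]; return k.astype(np.uint8)
for n,im,bx in(('scene',a,(295,215,375,262)),('side',b,(275,243,350,275))):
    m=mask(im,*bx); nn,l,st,ce=cv2.connectedComponentsWithStats(m)
    c=cam(n)
    for i in range(1,nn):
        if st[i,4]<40: continue
        ys,xs=np.where(l==i); r=cv2.minAreaRect(np.c_[xs,ys].astype(np.float32)); 
        print(n,st[i],ce[i],r,'z.152',ray(c,ce[i],.152),'z.09',ray(c,ce[i],.09))
print('throat', ray(cam('scene'),(223,177),.165), ray(cam('side'),(244,177),.165))
E
```

```text
scene [330 222  37  30 407] [348.19410319 236.44471744] ((348.3346862792969, 236.51190185546875), (10.429929733276367, 42.68545150756836), 56.82148742675781) z.152 [ 0.51751404 -0.17274321  0.152     ] z.09 [ 0.56549161 -0.16252646  0.09      ]
scene [302 232  16  28 224] [309.61607143 245.55803571] ((309.7364196777344, 245.6119842529297), (8.514162063598633, 29.10987091064453), 25.34617805480957) z.152 [ 0.46251126 -0.11040695  0.152     ] z.09 [ 0.50511157 -0.094096    0.09      ]
side [283 250  21  18 147] [293.57823129 258.30612245] ((293.92327880859375, 259.0173645019531), (7.9506516456604, 24.203754425048828), 50.710594177246094) z.152 [ 0.47340547 -0.12791709  0.152     ] z.09 [ 0.50906164 -0.09239413  0.09      ]
side [302 252  40  16 270] [322.43703704 258.94074074] ((321.82696533203125, 259.6346435546875), (8.236878395080566, 40.20380783081055), 78.69007110595703) z.152 [ 0.52192963 -0.17138629  0.152     ] z.09 [ 0.56078941 -0.13873321  0.09      ]
throat [0.54826699 0.14651994 0.165     ] [0.54873221 0.14486417 0.165     ]
```

View pics/crop.png

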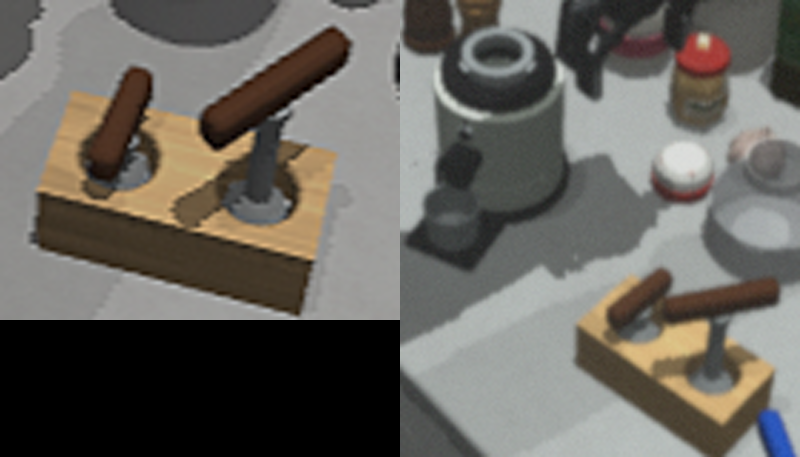

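The crop confirms it: the long-shanked brown T in the block's near-right hole is the long spanner, and the short one is to its left.

```bash
python3 - <<'E'
from h import *
for n,c,L,a in(('scene',(348.3,236.5),42.7,56.8),('side',(321.8,259.6),40.2,78.7)):
    d=np.array([np.cos(np.radians(a+90)),np.sin(np.radians(a+90))])*L/2
    C=cam(n);p,q=ray(C,c+d,.155),ray(C,c-d,.155);v=q-p;print(n,p,q,np.linalg.norm(v),np.arctan2(v[1],v[0]))
E
```

```text
scene [ 0.47222193 -0.15129529  0.155     ] [ 0.56020805 -0.19676714  0.155     ] 0.09904164518252924 -0.4770026605478671
side [ 0.47611643 -0.1529837   0.155     ] [ 0.55975008 -0.19411618  0.155     ] 0.09320122561026467 -0.45708015209257297
```

Call:
apply_moves([
  {"tx": -0.0575, "ty": -0.018},
  {"tx": -0.0575, "ty": -0.018},
  {"tx": -0.0575, "ty": -0.018, "az": -0.18},
  {"az": -0.184},
  {"az": -0.184},
  {"az": -0.184},
  {"az": -0.184},
  {"az": -0.184},
])

```text
invalid input at $.increments[0]: expected keys tx, ty, tz, ax, ay, az, jaw
```

```bash
python3 - <<'E'
from h import *
s=get_state(); w=snapshot('wrist'); save('w1.png',w); np.save('w1.npy',w); c=cam('wrist',s)
import pickle; pickle.dump(c,open('w1.pkl','wb'))
h=cv2.cvtColor(w,cv2.COLOR_RGB2HSV); m=(((h[...,0]<14)|(h[...,0]>172))&(h[...,1]>70)&(h[...,2]<110)).astype(np.uint8)
nn,l,st,ce=cv2.connectedComponentsWithStats(m)
for i in range(1,nn):
    if st[i,4]<400: continue
    ys,xs=np.where(l==i); r=cv2.minAreaRect(np.c_[xs,ys].astype(np.float32)); B=cv2.boxPoints(r)
    print(st[i],r,ray(c,ce[i],.16),[ray(c,p,.16)[:2].round(4) for p in B])
print(s['tool_pos'],R.from_quat(s['tool_rot']).as_matrix(),s['joints'])
E
```

```text
[470  36  41  71 581] ((487.5933837890625, 68.81468200683594), (34.08176040649414, 71.79044342041016), 8.93058967590332) [0.69592138 0.09371565 0.16      ] [array([0.6896, 0.0776]), array([0.6889, 0.1174]), array([0.7093, 0.1146]), array([0.7113, 0.0744])]
[454 208  88 113 673] ((477.75762939453125, 247.748779296875), (57.29959487915039, 136.82470703125), 35.781070709228516) [ 0.71234109 -0.02007078  0.16      ] [array([ 0.6754, -0.0559]), array([0.7179, 0.0302]), array([0.7552, 0.0063]), array([ 0.7159, -0.0861])]
[ 184  268   61   25 1243] ((213.9922332763672, 279.87548828125), (21.707643508911133, 60.50693893432617), 86.42366790771484) [ 0.52372329 -0.05047678  0.16      ] [array([ 0.5015, -0.0427]), array([ 0.5466, -0.0395]), array([ 0.547, -0.058]), array([ 0.5008, -0.0614])]
[5.74604444e-01 4.71605926e-05 2.30616171e-01] [[-4.98076460e-05  9.99999018e-01 -1.40080309e-03]
 [ 9.99999984e-01  5.00449852e-05  1.69396243e-04]
 [ 1.69466179e-04 -1.40079463e-03 -9.99999005e-01]] [-1.39583576e-01  3.13820185e-01  4.52351823e-02  1.30362207e+00
 -2.71460905e-05  1.43116284e+00]
```

View pics/w1.png

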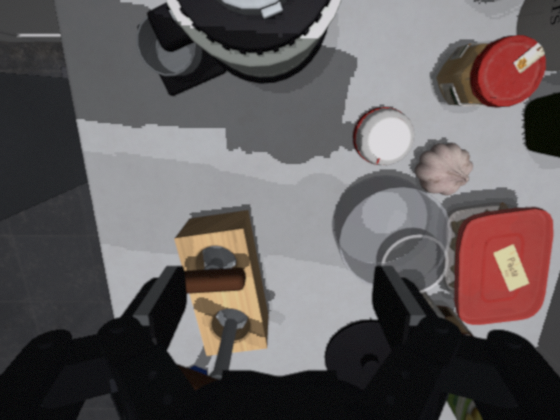

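The wrist view from the start pose shows the block at (222,285), the short bar at (214,280), the long shank at (228,340) under the hand, and the grinder at the top. The move was refused because every row needs every key, so I send it again in full.

Call:
apply_moves([
  {"tx": -0.0575, "ty": -0.018, "tz": 0, "ax": 0, "ay": 0, "az": 0, "jaw": 1},
  {"tx": -0.0575, "ty": -0.018, "tz": 0, "ax": 0, "ay": 0, "az": 0, "jaw": 1},
  {"tx": -0.0575, "ty": -0.018, "tz": 0, "ax": 0, "ay": 0, "az": -0.18, "jaw": 1},
  {"tx": 0, "ty": 0, "tz": 0, "ax": 0, "ay": 0, "az": -0.184, "jaw": 1},
  {"tx": 0, "ty": 0, "tz": 0, "ax": 0, "ay": 0, "az": -0.184, "jaw": 1},
  {"tx": 0, "ty": 0, "tz": 0, "ax": 0, "ay": 0, "az": -0.184, "jaw": 1},
  {"tx": 0, "ty": 0, "tz": 0, "ax": 0, "ay": 0, "az": -0.184, "jaw": 1},
  {"tx": 0, "ty": 0, "tz": 0, "ax": 0, "ay": 0, "az": -0.184, "jaw": 1},
])

```text
t: 1.2
tool_pos: [0.522, -0.1695, 0.2311]
tool_rot: [0.235, 0.972, 0.0, -0.0]
wrist_force: [0.2, -0.4, -0.8]
grip_width: 0.0851
finger_force: 0.0
```

```bash
python3 - <<'E'
from h import *
s=get_state(); w=snapshot('wrist'); save('w2.png',w); np.save('w2.npy',w); c=cam('wrist',s)
import pickle; pickle.dump((s,c),open('w2.pkl','wb'))
h=cv2.cvtColor(w,cv2.COLOR_RGB2HSV); m=(((h[...,0]<14)|(h[...,0]>172))&(h[...,1]>70)&(h[...,2]<110)).astype(np.uint8)
nn,l,st,ce=cv2.connectedComponentsWithStats(m)
for i in range(1,nn):
    if st[i,4]<400: continue
    ys,xs=np.where(l==i); r=cv2.minAreaRect(np.c_[xs,ys].astype(np.float32)); B=cv2.boxPoints(r)
    print(st[i],r,ray(c,ce[i],.16),[ray(c,p,.16)[:2].round(4) for p in B])
print(s['tool_pos'],R.from_quat(s['tool_rot']).as_matrix(),s['joints'])
E
```

```text
[ 324   96   51   76 1678] ((349.87384033203125, 133.837158203125), (80.86786651611328, 22.959976196289062), 61.69924545288086) [ 0.48967424 -0.10256027  0.16      ] [array([ 0.4643, -0.1114]), array([ 0.4642, -0.0974]), array([ 0.5171, -0.0928]), array([ 0.5178, -0.1077])]
[ 259  144   27  129 2895] ((272.0, 208.0), (128.0, 26.0), 90.0) [ 0.51089712 -0.16967718  0.16      ] [array([ 0.4688, -0.1578]), array([ 0.4766, -0.1427]), array([ 0.5612, -0.1855]), array([ 0.5524, -0.2028])]
[349 340  44  51 761] ((365.9656066894531, 361.2369384765625), (31.979610443115234, 55.107723236083984), 34.82448959350586) [ 0.66322706 -0.16064284  0.16      ] [array([ 0.6686, -0.1907]), array([ 0.6379, -0.1497]), array([ 0.6644, -0.1375]), array([ 0.6973, -0.1787])]
[ 0.52196703 -0.1695316   0.23107496] [[-8.89611662e-01  4.56717579e-01 -3.79898435e-04]
 [ 4.56717518e-01  8.89611742e-01  2.39575511e-04]
 [ 4.47380456e-04  3.96228984e-05 -9.99999899e-01]] [-4.60362280e-01  2.62571590e-01 -2.33512638e-02  1.28532026e+00
  4.58551859e-05  1.39396669e-02]
```

View pics/w2.png

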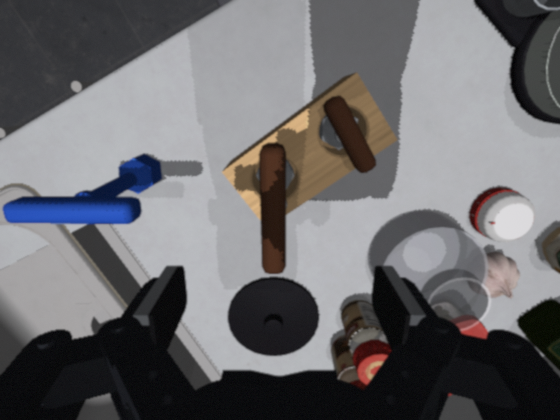

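The bar is vertical in the image at column 272 (rows 144–272), already in line with the tool's x axis. The short bar is at (350,134) and the blue one at left. Next I descend and grip.

Call:
apply_moves([
  {"tx": 0.0045, "ty": -0.005, "tz": 0.03, "ax": 0, "ay": 0, "az": 0, "jaw": 1},
  {"tx": 0, "ty": 0, "tz": 0.03, "ax": 0, "ay": 0, "az": 0, "jaw": 1},
  {"tx": 0, "ty": 0, "tz": 0.031, "ax": 0, "ay": 0, "az": 0, "jaw": 1},
  {"tx": 0, "ty": 0, "tz": 0, "ax": 0, "ay": 0, "az": 0, "jaw": 1},
  {"tx": 0, "ty": 0, "tz": 0, "ax": 0, "ay": 0, "az": 0, "jaw": -1},
  {"tx": 0, "ty": 0, "tz": 0, "ax": 0, "ay": 0, "az": 0, "jaw": -1},
  {"tx": 0, "ty": 0, "tz": 0, "ax": 0, "ay": 0, "az": 0, "jaw": -1},
  {"tx": 0, "ty": 0, "tz": 0, "ax": 0, "ay": 0, "az": 0, "jaw": -1},
])

```text
t: 2.25
tool_pos: [0.5165, -0.1721, 0.1413]
tool_rot: [0.238, 0.971, -0.0, 0.001]
wrist_force: [-0.3, -0.1, 0.1]
grip_width: 0.0167
finger_force: 58.5
```

Call:
apply_moves([
  {"tx": 0, "ty": 0, "tz": -0.03, "ax": 0, "ay": 0, "az": 0, "jaw": -1},
  {"tx": 0, "ty": 0, "tz": -0.05, "ax": 0, "ay": 0, "az": 0, "jaw": -1},
  {"tx": 0, "ty": 0, "tz": -0.05, "ax": 0, "ay": 0, "az": 0, "jaw": -1},
  {"tx": 0, "ty": 0, "tz": -0.05, "ax": 0, "ay": 0, "az": 0, "jaw": -1},
  {"tx": 0.017, "ty": 0.043, "tz": 0, "ax": 0, "ay": 0, "az": 0, "jaw": -1},
  {"tx": 0.017, "ty": 0.043, "tz": 0, "ax": 0, "ay": 0, "az": 0, "jaw": -1},
  {"tx": 0.017, "ty": 0.043, "tz": 0, "ax": 0, "ay": 0, "az": 0, "jaw": -1},
  {"tx": 0.017, "ty": 0.043, "tz": 0, "ax": 0, "ay": 0, "az": 0, "jaw": -1},
])

```text
t: 3.25
tool_pos: [0.5348, 0.0134, 0.3201]
tool_rot: [0.238, 0.971, -0.0, -0.0]
wrist_force: [-0.0, -0.4, -2.7]
grip_width: 0.0171
finger_force: 59.1
```

Call:
apply_moves([
  {"tx": 0.017, "ty": 0.043, "tz": 0, "ax": 0, "ay": 0, "az": 0, "jaw": -1},
  {"tx": 0.017, "ty": 0.043, "tz": 0, "ax": 0, "ay": 0, "az": 0, "jaw": -1},
  {"tx": 0, "ty": 0, "tz": 0, "ax": 0, "ay": 0, "az": -0.15, "jaw": -1},
  {"tx": 0, "ty": 0, "tz": 0, "ax": 0, "ay": 0, "az": -0.15, "jaw": -1},
  {"tx": 0, "ty": 0, "tz": 0, "ax": 0, "ay": 0, "az": -0.15, "jaw": -1},
  {"tx": 0, "ty": 0, "tz": 0, "ax": 0, "ay": 0, "az": -0.15, "jaw": -1},
  {"tx": 0, "ty": 0, "tz": 0, "ax": 0, "ay": 0, "az": 0, "jaw": -1},
  {"tx": 0, "ty": 0, "tz": 0, "ax": 0, "ay": 0, "az": 0, "jaw": -1},
])

```text
t: 4.25
tool_pos: [0.5444, 0.104, 0.3201]
tool_rot: [-0.059, 0.998, -0.0, -0.0]
wrist_force: [-1.1, -0.4, -2.0]
grip_width: 0.0171
finger_force: 59.3
```

```bash
python3 - <<'E'
from h import *
s=get_state(); w=snapshot('wrist'); a=snapshot('scene'); b=snapshot('side')
import pickle; pickle.dump((s,w,a,b),open('g.pkl','wb'))
print(s)
o=np.zeros((600,800,3),np.uint8)
o[:300,:400]=cv2.resize(a[60:255,130:390],(400,300)); o[300:,:400]=cv2.resize(b[60:255,130:390],(400,300)); o[:300,400:]=cv2.resize(w,(400,300)); save('g.png',o)
for n in('scene','side'):
  print(n,proj(cam(n),[.548,.146,.165]),proj(cam(n),s['tool_pos']),proj(cam(n),s['tool_pos']-[0,0,.129]))
print(proj(cam('wrist',s),[.548,.146,.165]),proj(cam('wrist',s),s['tool_pos']-[0,0,.129]))
E
```

```text
{'t': 4.25, 'joints': array([ 4.39586279e-02,  2.66035206e-01,  1.97320303e-01,  1.50249087e+00,
       -2.92156406e-05, -7.32595570e-02]), 'qvel': array([-0.00174995, -0.00033109,  0.0018954 , -0.00095791,  0.00111425,
       -0.00822449]), 'joint_efforts': array([ 2.06668326e-02, -4.67009854e+01,  3.09186709e+01,  6.13176424e-03,
        1.04122446e-03, -2.25002559e-04]), 'tool_pos': array([0.54444362, 0.104017  , 0.32011182]), 'tool_rot': array([-5.85755460e-02,  9.98282958e-01, -1.16070485e-05, -2.04916676e-04]), 'wrist_force': array([-1.05615226, -0.38404439, -2.02580018]), 'ft_torque': array([-0.05108912, -0.02005835, -0.0157125 ]), 'finger_force': 59.343087673187256, 'grip_width': 0.017129193675689745}
scene [223.12929595 177.1374618 ] [229.69398613 127.78268757] [236.69886491 175.14890725]
side [243.50013722 176.8945803 ] [251.77271965 137.25982204] [252.62755461 178.4662498 ]
[321.87393826 196.08809509] [278.82439293 195.56546467]
```

View pics/g.png

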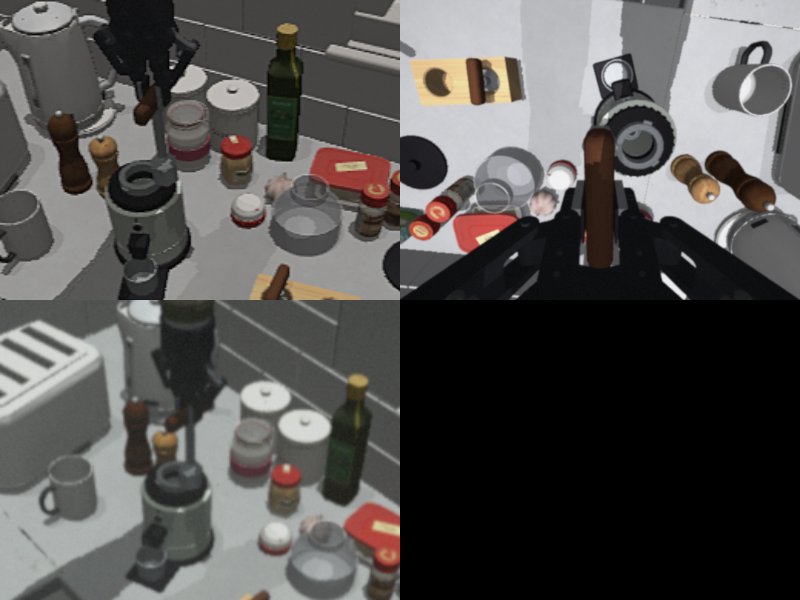

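The spanner hangs straight, beside the throat: its tube is at scene px (236,170) and the collar at about (223,177). Next I refine both from masks.

```bash
python3 - <<'E'
from h import *
import pickle
s,w,a,b=pickle.load(open('g.pkl','rb'))
def collar(im,c,u,v,r,name):
    g=cv2.cvtColor(im,cv2.COLOR_RGB2GRAY); x0,y0=int(u-r),int(v-r)
    sub=cv2.resize(g[y0:y0+2*r,x0:x0+2*r],None,fx=8,fy=8,interpolation=cv2.INTER_CUBIC)
    return sub
rows=[]
for n,im,(u,v),r in(('scene',np.load('scene0.npy'),(223,177),25),('side',np.load('side0.npy'),(244,177),25)):
    rows.append(collar(im,cam(n),u,v,r,n))
g=cv2.cvtColor(w,cv2.COLOR_RGB2GRAY); rows.append(cv2.resize(g[145:265,270:390],(400,400),interpolation=cv2.INTER_CUBIC))
for n,im,u,v in(('scene',a,236,165),('side',b,250,168)): rows.append(cv2.resize(cv2.cvtColor(im,cv2.COLOR_RGB2GRAY)[v-40:v+40,u-40:u+40],(400,400),interpolation=cv2.INTER_CUBIC))
o=np.zeros((600,800),np.uint8)
for i,q in enumerate(rows): 
    y,x=divmod(i,3); o[y*266:y*266+266,x*266:x*266+266]=cv2.resize(q,(266,266))
cv2.imwrite('pics/col.png',o)
# predicted rim overlay numbers
th=np.linspace(0,2*np.pi,9)[:-1]
for n in('scene','side'):
    P=np.array([proj(cam(n),[.548+.033*np.cos(t),.146+.033*np.sin(t),.165]) for t in th]); print(n,'outer rim box',P.min(0),P.max(0))
E
```

```text
scene outer rim box [209.14730502 168.1101784 ] [236.90315009 186.59373358]
side outer rim box [230.71293273 168.39389235] [256.30825002 185.68311536]
```

View pics/col.png

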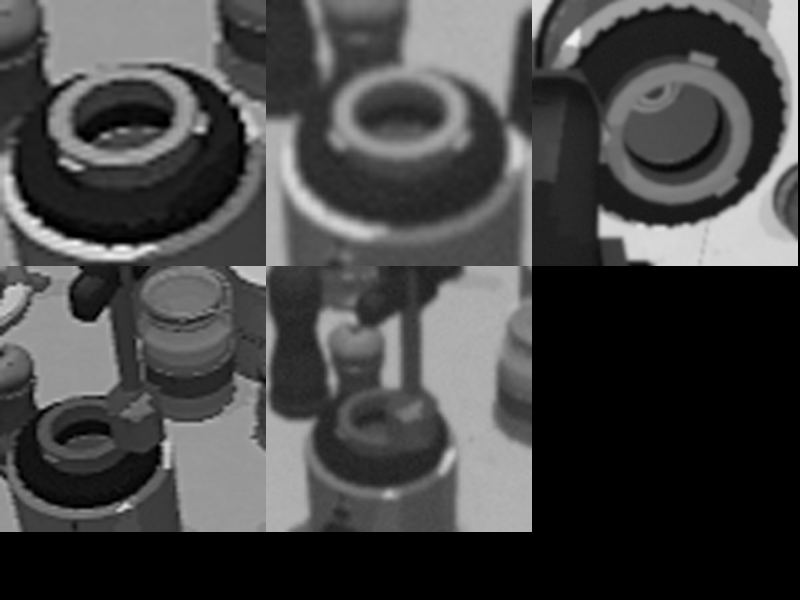

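```bash
python3 - <<'E'
from h import *
import pickle
from scipy.optimize import least_squares
from scipy.ndimage import map_coordinates
s,w,a,b=pickle.load(open('g.pkl','rb'))
for n,im,c0,c in(('scene',np.load('scene0.npy'),(221.4,174.3),cam('scene')),('side',np.load('side0.npy'),(244.5,173.),cam('side')),('wrist',w,(336.8,205),cam('wrist',s))):
    g=cv2.GaussianBlur(cv2.cvtColor(im,cv2.COLOR_RGB2GRAY),(3,3),0).astype(float)
    x=ray(c,c0,.165)[:2]
    for it in range(4):
        pts=[]
        for t in np.linspace(0,2*np.pi,120,endpoint=False):
            rr=np.arange(.028,.038,.0002); uv=np.array([proj(c,[x[0]+r*np.cos(t),x[1]+r*np.sin(t),.165]) for r in rr])
            p=map_coordinates(g,[uv[:,1],uv[:,0]],order=1); d=np.diff(p); i=d.argmin()
            if 2<i<len(d)-3 and p[max(0,i-8)]-p[min(len(p)-1,i+8)]>25: pts.append(x+rr[i]*np.array([np.cos(t),np.sin(t)]))
        pts=np.array(pts); f=least_squares(lambda q:np.hypot(*(pts-q[:2]).T)-q[2],[*x,.033],loss='soft_l1',f_scale=.0005); x=f.x[:2]
    print(n,len(pts),f.x,np.median(abs(f.fun)))
# hex tube axis in scene/side: shank rows
print('tcp',s['tool_pos'],[proj(cam(n),s['tool_pos']-[0,0,z]) for n in('scene','side') for z in(.05,.09,.099,.114,.129)])
for n,im,rows in(('scene',a,range(140,160,4)),('side',b,range(152,166,3))):
    g=cv2.cvtColor(im,cv2.COLOR_RGB2GRAY)
    for y in rows: print(n,y,g[y,225:265].tolist())
E
```

```text
scene 83 [0.55705683 0.15853577 0.03213332] 0.0006385945736959095
side 62 [0.55852266 0.1585166  0.03264325] 0.0005753033457833803
wrist 114 [0.55632097 0.16019687 0.0324468 ] 0.00025726079924947437
tcp [0.54444362 0.104017   0.32011182] [array([232.60724638, 147.48183285]), array([234.75094762, 161.97730485]), array([235.21238804, 165.0975142 ]), array([235.96535268, 170.18897823]), array([236.69886491, 175.14890725]), array([252.11890598, 153.94737289]), array([252.38202335, 166.63067138]), array([252.439623  , 169.40720238]), array([252.53436068, 173.97393362]), array([252.62755461, 178.4662498 ])]
scene 140 [99, 149, 162, 128, 68, 44, 48, 52, 51, 50, 46, 58, 66, 76, 93, 88, 66, 42, 43, 61, 74, 81, 86, 96, 99, 98, 94, 105, 127, 108, 60, 33, 37, 47, 77, 80, 75, 84, 89, 104]
scene 144 [149, 150, 152, 158, 118, 53, 47, 49, 50, 50, 48, 47, 69, 93, 93, 99, 105, 104, 105, 95, 87, 90, 85, 65, 46, 73, 76, 68, 71, 73, 95, 107, 108, 107, 105, 109, 112, 115, 118, 117]
scene 148 [150, 152, 150, 154, 141, 89, 42, 49, 51, 51, 48, 40, 130, 119, 73, 86, 98, 108, 112, 117, 116, 113, 113, 112, 111,
[... 679 characters left out ...]
2, 82, 81, 80, 82, 79, 77, 72, 66, 62, 70, 108, 156, 171, 171, 160, 126, 82, 63, 62, 61, 70, 107, 156, 173, 172, 172, 172, 174, 176, 173]
side 158 [44, 43, 57, 98, 123, 100, 66, 61, 68, 70, 74, 82, 79, 64, 63, 65, 64, 63, 60, 92, 142, 165, 173, 173, 161, 124, 84, 66, 61, 66, 72, 107, 157, 172, 173, 175, 173, 174, 176, 173]
side 161 [45, 45, 55, 100, 153, 152, 105, 64, 53, 59, 52, 56, 57, 55, 58, 58, 51, 55, 71, 113, 161, 172, 173, 171, 163, 124, 85, 62, 62, 64, 71, 106, 154, 170, 171, 174, 173, 173, 173, 173]
side 164 [38, 44, 47, 73, 117, 135, 99, 61, 55, 58, 56, 58, 58, 58, 60, 62, 62, 71, 75, 94, 124, 139, 147, 145, 139, 107, 76, 68, 64, 64, 61, 85, 123, 154, 167, 173, 173, 174, 174, 174]
```

```bash
python3 - <<'E'
from h import *
import pickle
s,w,a,b=pickle.load(open('g.pkl','rb')); c=cam('wrist',s); M=R.from_quat(s['tool_rot']).as_matrix()
h=cv2.cvtColor(w,cv2.COLOR_RGB2HSV); m=(((h[...,0]<14)|(h[...,0]>172))&(h[...,1]>70)&(h[...,2]<130)).astype(np.uint8)
m[:, :250]=0;m[:,310:]=0;m[:150]=0
nn,l,st,ce=cv2.connectedComponentsWithStats(m); i=1+st[1:,4].argmax(); print(st[i],ce[i])
u=ce[i][0]; z=s['tool_pos'][2]
for v in (st[i,1],st[i,1]+st[i,3]):
  for dz in(-.001,.023): print(v,dz,(M.T@(ray(c,(u,v),z+dz)-s['tool_pos'])))
for v in range(172,215,3): print(v,w[v,278].tolist(),end=' ')
print()
for v in range(330,390,4): print(v,w[v,278].tolist(),end=' ')
E
```

```text
[ 258  180   43  196 7450] [278.99785235 275.46993289]
180 -0.001 [0.04631742 0.00019702 0.00101901]
180 0.023 [ 0.05238512  0.00020633 -0.0229785 ]
376 -0.001 [-0.06792862  0.00023194  0.00097212]
376 0.023 [-0.0428077   0.00023543 -0.02301757]
172 [76, 79, 77] 175 [85, 88, 87] 178 [62, 63, 66] 181 [32, 23, 18] 184 [32, 20, 13] 187 [40, 26, 18] 190 [52, 32, 22] 193 [68, 43, 29] 196 [78, 50, 36] 199 [83, 53, 36] 202 [88, 56, 39] 205 [93, 59, 41] 208 [94, 59, 43] 211 [102, 64, 46] 214 [102, 63, 44] 
330 [46, 30, 22] 334 [46, 29, 20] 338 [46, 29, 20] 342 [45, 28, 19] 346 [47, 31, 22] 350 [45, 28, 21] 354 [46, 29, 21] 358 [44, 27, 19] 362 [46, 29, 22] 366 [45, 28, 19] 370 [46, 29, 20] 374 [45, 29, 22] 378 [14, 14, 16] 382 [15, 16, 17] 386 [15, 16, 19]
```

Call:
apply_moves([
  {"tx": -0.0085, "ty": 0.0268, "tz": 0, "ax": 0, "ay": 0, "az": 0, "jaw": -1},
  {"tx": -0.0085, "ty": 0.0268, "tz": 0, "ax": 0, "ay": 0, "az": 0, "jaw": -1},
  {"tx": 0, "ty": 0, "tz": 0.01, "ax": 0, "ay": 0, "az": 0, "jaw": -1},
  {"tx": 0, "ty": 0, "tz": 0.01, "ax": 0, "ay": 0, "az": 0, "jaw": -1},
  {"tx": 0, "ty": 0, "tz": 0.005, "ax": 0, "ay": 0, "az": 0, "jaw": -1},
  {"tx": 0, "ty": 0, "tz": 0.005, "ax": 0, "ay": 0, "az": 0, "jaw": -1},
  {"tx": 0, "ty": 0, "tz": 0.005, "ax": 0, "ay": 0, "az": 0, "jaw": -1},
  {"tx": 0, "ty": 0, "tz": 0.005, "ax": 0, "ay": 0, "az": 0, "jaw": -1},
])

```text
t: 5.4
tool_pos: [0.5551, 0.159, 0.2802]
tool_rot: [-0.06, 0.998, -0.0, 0.0]
wrist_force: [0.2, 0.4, -1.8]
grip_width: 0.0172
finger_force: 59.5
```

```bash
python3 - <<'E'
from h import *
s=get_state(); print(s['tool_pos'],s['wrist_force'],s['ft_torque'],s['joints'][5])
a=snapshot('scene'); b=snapshot('side'); w=snapshot('wrist')
o=np.zeros((400,800,3),np.uint8); o[:,:400]=cv2.resize(a[130:210,183:263],(400,400),interpolation=cv2.INTER_CUBIC);o[:,400:]=cv2.resize(b[130:210,205:285],(400,400),interpolation=cv2.INTER_CUBIC); save('in.png',o)
E
```

```text
[0.55514706 0.15904598 0.28019364] [ 0.15565101  0.42342916 -1.81241926] [-0.0130856   0.0166041   0.04482804] 0.02072844189626826
```

View pics/in.png

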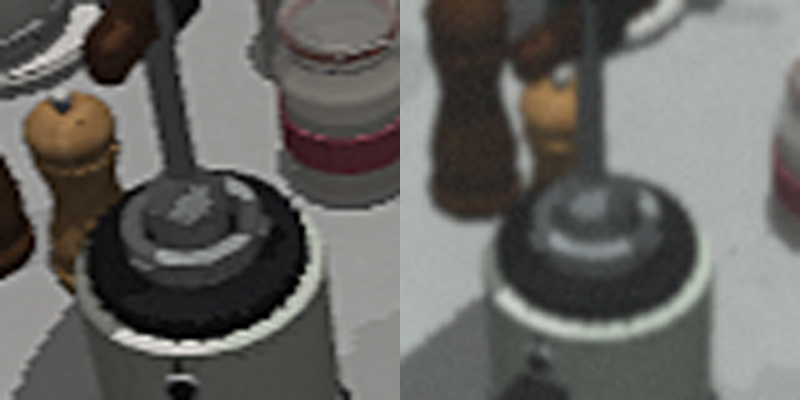

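The tube is inside the throat without touching. I check the centring numerically on the shank.

```bash
python3 - <<'E'
from h import *
s=get_state(); p=s['tool_pos']
for n,col,r0 in(('scene',(.5571,.1585),range(140,164,3)),('side',(.5585,.1585),range(138,164,3))):
    im=np.mean([cv2.cvtColor(snapshot(n),cv2.COLOR_RGB2GRAY).astype(float) for _ in range(2)],0); c=cam(n)
    for y in r0:
        zs=np.linspace(.17,.27,200); P=np.array([proj(c,[*col,z]) for z in zs]); u=np.interp(-y,-P[::-1,1][::-1],P[:,0]) if 0 else P[abs(P[:,1]-y).argmin(),0]
        z=zs[abs(P[:,1]-y).argmin()]
        d=np.diff(im[y]); i0=int(round(u)); L=range(i0-8,i0); Rr=range(i0,i0+8)
        def edge(rng,sg):
            v=np.array([max(0,sg*d[i]) for i in rng]); k=v.argmax(); sl=slice(max(0,k-1),k+2); return (np.array(list(rng))[sl]+.5)@v[sl]/v[sl].sum(), v.max()
        l,a=edge(L,-1); r,b=edge(Rr,1); print(n,y,round(z,3),'pred',round(u,2),'edges',round(l,2),round(r,2),'mid',round((l+r)/2,2),'w',round(r-l,2),a,b)
E
```

```text
scene 140 0.262 pred 214.4 edges 208.5 217.72 mid 213.11 w 9.22 7.0 99.0
scene 143 0.254 pred 214.95 edges 211.56 218.33 mid 214.94 w 6.77 68.0 61.0
scene 146 0.246 pred 215.54 edges 212.11 218.73 mid 215.42 w 6.62 75.0 98.5
scene 149 0.238 pred 216.08 edges 212.51 219.33 mid 215.92 w 6.82 59.0 61.0
scene 152 0.229 pred 216.65 edges 213.1 219.73 mid 216.41 w 6.63 75.0 96.5
scene 155 0.22 pred 217.24 edges 213.47 220.32 mid 216.89 w 6.84 57.5 60.0
scene 158 0.212 pred 217.79 edges 214.2 220.73 mid 217.47 w 6.54 64.5 96.5
scene 161 0.203 pred 218.36 edges 214.82 221.3 mid 218.06 w 6.48 51.5 59.5
side 138 0.27 pred 242.48 edges 234.79 248.61 mid 241.7 w 13.81 8.5 28.0
side 141 0.268 pred 242.5 edges 239.5 245.49 mid 242.5 w 5.99 5.5 26.5
side 144 0.259 pred 242.61 edges 239.39 245.3 mid 242.34 w 5.9 36.0 50.0
side 147 0.25 pred 242.72 edges 239.89 245.34 mid 242.61 w 5.46 27.0 56.0
side 150 0.24 pred 242.83 edges 239.64 245.34 mid 242.49 w 5.7 34.5 60.5
side 153 0.231 pred 242.94 edges 239.5 245.38 mid 242.44 w 5.88 26.5 51.5
side 156 0.221 pred 243.05 edges 241.5 245.56 mid 243.53 w 4.06 4.0 47.0
side 159 0.211 pred 243.16 edges 237.65 245.52 mid 241.58 w 7.87 13.5 49.5
side 162 0.201 pred 243.27 edges 237.5 245.7 mid 241.6 w 8.2 3.0 44.0
```

Call:
apply_moves([
  {"tx": -0.0003, "ty": -0.0004, "tz": 0.012, "ax": 0, "ay": 0, "az": 0, "jaw": -1},
  {"tx": 0, "ty": 0, "tz": 0.012, "ax": 0, "ay": 0, "az": 0, "jaw": -1},
  {"tx": 0, "ty": 0, "tz": 0.012, "ax": 0, "ay": 0, "az": 0, "jaw": -1},
  {"tx": 0, "ty": 0, "tz": 0.012, "ax": 0, "ay": 0, "az": 0, "jaw": -1},
  {"tx": 0, "ty": 0, "tz": 0.01, "ax": 0, "ay": 0, "az": 0, "jaw": -1},
  {"tx": 0, "ty": 0, "tz": 0.005, "ax": 0, "ay": 0, "az": 0, "jaw": -1},
  {"tx": 0, "ty": 0, "tz": 0.005, "ax": 0, "ay": 0, "az": 0, "jaw": -1},
  {"tx": 0, "ty": 0, "tz": 0, "ax": 0, "ay": 0, "az": 0, "jaw": -1},
])

```text
t: 6.75
tool_pos: [0.5553, 0.1589, 0.2121]
tool_rot: [-0.06, 0.998, -0.0, -0.0]
wrist_force: [-1.6, -0.1, -1.6]
grip_width: 0.0168
finger_force: 59.5
```

```bash
cat > st.py <<'E'
from h import *
s=get_state(); M=R.from_quat(s['tool_rot']).as_matrix()
print(round(s['t'],2),s['tool_pos'].round(4),'F',s['wrist_force'].round(2),'T',s['ft_torque'].round(3),'yaw',np.arctan2(M[1,0],M[0,0]).round(3),'j6',s['joints'][5].round(3),'w',round(s['grip_width'],4))
E
python3 st.py
```

```text
6.75 [0.5553 0.1589 0.2121] F [-1.57 -0.14 -1.58] T [ 0.014  0.006 -0.015] yaw -3.022 j6 0.02 w 0.0168
```

Call:
apply_moves([
  {"tx": 0, "ty": 0, "tz": 0.001, "ax": 0, "ay": 0, "az": 0, "jaw": -1},
  {"tx": 0, "ty": 0, "tz": 0.001, "ax": 0, "ay": 0, "az": 0, "jaw": -1},
  {"tx": 0, "ty": 0, "tz": 0.001, "ax": 0, "ay": 0, "az": 0, "jaw": -1},
  {"tx": 0, "ty": 0, "tz": 0.001, "ax": 0, "ay": 0, "az": 0, "jaw": -1},
  {"tx": 0, "ty": 0, "tz": 0.001, "ax": 0, "ay": 0, "az": 0, "jaw": -1},
  {"tx": 0, "ty": 0, "tz": 0, "ax": 0, "ay": 0, "az": 0, "jaw": -1},
  {"tx": 0, "ty": 0, "tz": 0, "ax": 0, "ay": 0, "az": 0, "jaw": -1},
  {"tx": 0, "ty": 0, "tz": 0, "ax": 0, "ay": 0, "az": 0, "jaw": -1},
])

```text
t: 7.75
tool_pos: [0.5554, 0.1589, 0.2074]
tool_rot: [-0.06, 0.998, -0.0, 0.0]
wrist_force: [0.7, 0.1, -2.5]
grip_width: 0.0164
finger_force: 59.5
```

```bash
python3 st.py
```

```text
7.75 [0.5554 0.1589 0.2074] F [ 0.66  0.09 -2.52] T [-0.013 -0.123  0.007] yaw -3.022 j6 0.02 w 0.0164
```

Call:
apply_moves([
  {"tx": 0, "ty": 0, "tz": 0.0007, "ax": 0, "ay": 0, "az": 0, "jaw": -1},
  {"tx": 0, "ty": 0, "tz": 0.0007, "ax": 0, "ay": 0, "az": 0, "jaw": -1},
  {"tx": 0, "ty": 0, "tz": 0.0007, "ax": 0, "ay": 0, "az": 0, "jaw": -1},
  {"tx": 0, "ty": 0, "tz": 0, "ax": 0, "ay": 0, "az": 0, "jaw": -1},
  {"tx": 0, "ty": 0, "tz": 0, "ax": 0, "ay": 0, "az": 0, "jaw": -1},
  {"tx": 0, "ty": 0, "tz": 0, "ax": 0, "ay": 0, "az": 0, "jaw": -1},
  {"tx": 0, "ty": 0, "tz": 0, "ax": 0, "ay": 0, "az": 0, "jaw": -1},
  {"tx": 0, "ty": 0, "tz": 0, "ax": 0, "ay": 0, "az": 0, "jaw": -1},
])

```text
t: 8.75
tool_pos: [0.5555, 0.1589, 0.2054]
tool_rot: [-0.06, 0.998, 0.0, 0.0]
wrist_force: [1.1, 0.4, 3.0]
grip_width: 0.0172
finger_force: 60.2
```

```bash
python3 st.py
```

```text
8.75 [0.5555 0.1589 0.2054] F [1.07 0.45 3.01] T [ 0.044 -0.082 -0.001] yaw -3.022 j6 0.02 w 0.0172
```

Contact: about 5 N, on top of the nut. I ease 0.5 mm toward +x, following the side force, and feel round clockwise.

Call:
apply_moves([
  {"tx": -0.0004, "ty": 0.0003, "tz": 0, "ax": 0, "ay": 0, "az": 0.04, "jaw": -1},
  {"tx": 0, "ty": 0, "tz": 0, "ax": 0, "ay": 0, "az": 0.05, "jaw": -1},
  {"tx": 0, "ty": 0, "tz": 0, "ax": 0, "ay": 0, "az": 0.05, "jaw": -1},
  {"tx": 0, "ty": 0, "tz": 0, "ax": 0, "ay": 0, "az": 0.05, "jaw": -1},
  {"tx": 0, "ty": 0, "tz": 0, "ax": 0, "ay": 0, "az": 0.05, "jaw": -1},
  {"tx": 0, "ty": 0, "tz": 0, "ax": 0, "ay": 0, "az": 0.05, "jaw": -1},
  {"tx": 0, "ty": 0, "tz": 0, "ax": 0, "ay": 0, "az": 0.05, "jaw": -1},
  {"tx": 0, "ty": 0, "tz": 0, "ax": 0, "ay": 0, "az": 0, "jaw": -1},
])

```text
t: 9.75
tool_pos: [0.5558, 0.1596, 0.2053]
tool_rot: [0.11, 0.994, 0.0, 0.0]
wrist_force: [-0.9, 1.1, 3.6]
grip_width: 0.0167
finger_force: 60.2
```

```bash
python3 st.py
```

```text
9.75 [0.5558 0.1596 0.2053] F [-0.94  1.09  3.64] T [0.402 0.01  0.078] yaw 2.922 j6 0.36 w 0.0167
```

Call:
apply_moves([
  {"tx": 0, "ty": 0.0005, "tz": 0, "ax": 0, "ay": 0, "az": 0.04, "jaw": -1},
  {"tx": 0, "ty": 0, "tz": 0, "ax": 0, "ay": 0, "az": 0.05, "jaw": -1},
  {"tx": 0, "ty": 0, "tz": 0, "ax": 0, "ay": 0, "az": 0.05, "jaw": -1},
  {"tx": 0, "ty": 0, "tz": 0, "ax": 0, "ay": 0, "az": 0.05, "jaw": -1},
  {"tx": 0, "ty": 0, "tz": 0, "ax": 0, "ay": 0, "az": 0.05, "jaw": -1},
  {"tx": 0, "ty": 0, "tz": 0, "ax": 0, "ay": 0, "az": 0, "jaw": -1},
  {"tx": 0, "ty": 0, "tz": 0, "ax": 0, "ay": 0, "az": 0, "jaw": -1},
  {"tx": 0, "ty": 0, "tz": 0, "ax": 0, "ay": 0, "az": 0, "jaw": -1},
])

```text
t: 10.75
tool_pos: [0.5558, 0.1597, 0.2048]
tool_rot: [0.228, 0.974, -0.0, -0.0]
wrist_force: [1.0, 1.0, -2.1]
grip_width: 0.0171
finger_force: 59.5
```

```bash
python3 st.py
```

```text
10.75 [0.5558 0.1597 0.2048] F [ 1.01  1.01 -2.14] T [ 0.284 -0.364  0.036] yaw 2.682 j6 0.601 w 0.0171
```

It dropped on: the force is back to the spanner's weight alone. Now I lower it gently.

Call:
apply_moves([
  {"tx": -0.0003, "ty": 0.0006, "tz": 0, "ax": 0, "ay": 0, "az": 0, "jaw": -1},
  {"tx": 0, "ty": 0, "tz": 0.001, "ax": 0, "ay": 0, "az": 0, "jaw": -1},
  {"tx": 0, "ty": 0, "tz": 0.001, "ax": 0, "ay": 0, "az": 0, "jaw": -1},
  {"tx": 0, "ty": 0, "tz": 0.001, "ax": 0, "ay": 0, "az": 0, "jaw": -1},
  {"tx": 0, "ty": 0, "tz": 0, "ax": 0, "ay": 0, "az": 0, "jaw": -1},
  {"tx": 0, "ty": 0, "tz": 0, "ax": 0, "ay": 0, "az": 0, "jaw": -1},
  {"tx": 0, "ty": 0, "tz": 0, "ax": 0, "ay": 0, "az": 0, "jaw": -1},
  {"tx": 0, "ty": 0, "tz": 0, "ax": 0, "ay": 0, "az": 0, "jaw": -1},
])

```text
t: 11.75
tool_pos: [0.5563, 0.1601, 0.2022]
tool_rot: [0.228, 0.974, -0.0, 0.0]
wrist_force: [0.1, -0.6, -2.1]
grip_width: 0.0166
finger_force: 59.5
```

```bash
python3 st.py
```

```text
11.75 [0.5563 0.1601 0.2022] F [ 0.09 -0.56 -2.07] T [-0.033 -0.055  0.025] yaw 2.681 j6 0.602 w 0.0166
```

Call:
apply_moves([
  {"tx": 0, "ty": 0, "tz": 0.001, "ax": 0, "ay": 0, "az": 0, "jaw": -1},
  {"tx": 0, "ty": 0, "tz": 0.001, "ax": 0, "ay": 0, "az": 0, "jaw": -1},
  {"tx": 0, "ty": 0, "tz": 0.001, "ax": 0, "ay": 0, "az": 0, "jaw": -1},
  {"tx": 0, "ty": 0, "tz": 0.001, "ax": 0, "ay": 0, "az": 0, "jaw": -1},
  {"tx": 0, "ty": 0, "tz": 0.0007, "ax": 0, "ay": 0, "az": 0, "jaw": -1},
  {"tx": 0, "ty": 0, "tz": 0, "ax": 0, "ay": 0, "az": 0, "jaw": -1},
  {"tx": 0, "ty": 0, "tz": 0, "ax": 0, "ay": 0, "az": 0, "jaw": -1},
  {"tx": 0, "ty": 0, "tz": 0, "ax": 0, "ay": 0, "az": 0, "jaw": -1},
])

```text
t: 12.75
tool_pos: [0.5564, 0.1602, 0.1976]
tool_rot: [0.228, 0.974, 0.0, 0.0]
wrist_force: [0.7, -0.0, -1.7]
grip_width: 0.0168
finger_force: 59.5
```

```bash
python3 st.py
```

```text
12.75 [0.5564 0.1602 0.1976] F [ 0.7  -0.03 -1.69] T [-0.041 -0.006  0.046] yaw 2.681 j6 0.602 w 0.0168
```

Call:
apply_moves([
  {"tx": 0, "ty": 0, "tz": 0.0007, "ax": 0, "ay": 0, "az": 0, "jaw": -1},
  {"tx": 0, "ty": 0, "tz": 0.0007, "ax": 0, "ay": 0, "az": 0, "jaw": -1},
  {"tx": 0, "ty": 0, "tz": 0.0007, "ax": 0, "ay": 0, "az": 0, "jaw": -1},
  {"tx": 0, "ty": 0, "tz": 0.0005, "ax": 0, "ay": 0, "az": 0, "jaw": -1},
  {"tx": 0, "ty": 0, "tz": 0, "ax": 0, "ay": 0, "az": 0, "jaw": -1},
  {"tx": 0, "ty": 0, "tz": 0, "ax": 0, "ay": 0, "az": 0, "jaw": -1},
  {"tx": 0, "ty": 0, "tz": 0, "ax": 0, "ay": 0, "az": 0, "jaw": -1},
  {"tx": 0, "ty": 0, "tz": 0, "ax": 0, "ay": 0, "az": 0, "jaw": -1},
])

```text
t: 13.75
tool_pos: [0.5564, 0.1602, 0.195]
tool_rot: [0.228, 0.974, 0.0, 0.0]
wrist_force: [-0.8, -0.5, -0.1]
grip_width: 0.0168
finger_force: 59.6
```

```bash
python3 st.py
```

```text
13.75 [0.5564 0.1602 0.195 ] F [-0.8  -0.51 -0.08] T [-0.065  0.041  0.025] yaw 2.681 j6 0.602 w 0.0168
```

Seated: it bottomed lightly at 2 N. Now I turn clockwise and watch the moment.

Call:
apply_moves([
  {"tx": 0, "ty": 0, "tz": 0, "ax": 0, "ay": 0, "az": 0.05, "jaw": -1},
  {"tx": 0, "ty": 0, "tz": 0, "ax": 0, "ay": 0, "az": 0.05, "jaw": -1},
  {"tx": 0, "ty": 0, "tz": 0, "ax": 0, "ay": 0, "az": 0.05, "jaw": -1},
  {"tx": 0, "ty": 0, "tz": 0, "ax": 0, "ay": 0, "az": 0.05, "jaw": -1},
  {"tx": 0, "ty": 0, "tz": 0, "ax": 0, "ay": 0, "az": 0.05, "jaw": -1},
  {"tx": 0, "ty": 0, "tz": 0, "ax": 0, "ay": 0, "az": 0.05, "jaw": -1},
  {"tx": 0, "ty": 0, "tz": 0, "ax": 0, "ay": 0, "az": 0, "jaw": -1},
  {"tx": 0, "ty": 0, "tz": 0, "ax": 0, "ay": 0, "az": 0, "jaw": -1},
])

```text
t: 14.75
tool_pos: [0.5566, 0.1604, 0.195]
tool_rot: [0.371, 0.929, 0.0, 0.0]
wrist_force: [0.7, 0.9, 0.2]
grip_width: 0.0165
finger_force: 59.6
```

```bash
python3 st.py
```

```text
14.75 [0.5566 0.1604 0.195 ] F [0.7  0.85 0.21] T [ 0.3   -0.207  0.102] yaw 2.382 j6 0.901 w 0.0165
```

Call:
apply_moves([
  {"tx": 0, "ty": 0.0004, "tz": 0, "ax": 0, "ay": 0, "az": 0.05, "jaw": -1},
  {"tx": 0, "ty": 0, "tz": 0, "ax": 0, "ay": 0, "az": 0.05, "jaw": -1},
  {"tx": 0, "ty": 0, "tz": 0, "ax": 0, "ay": 0, "az": 0.05, "jaw": -1},
  {"tx": 0, "ty": 0, "tz": 0, "ax": 0, "ay": 0, "az": 0.05, "jaw": -1},
  {"tx": 0, "ty": 0, "tz": 0, "ax": 0, "ay": 0, "az": 0, "jaw": -1},
  {"tx": 0, "ty": 0, "tz": 0, "ax": 0, "ay": 0, "az": 0, "jaw": -1},
  {"tx": 0, "ty": 0, "tz": 0, "ax": 0, "ay": 0, "az": 0, "jaw": -1},
  {"tx": 0, "ty": 0, "tz": 0, "ax": 0, "ay": 0, "az": 0, "jaw": -1},
])

```text
t: 15.75
tool_pos: [0.5568, 0.1605, 0.195]
tool_rot: [0.462, 0.887, 0.0, 0.0]
wrist_force: [0.5, 1.3, -1.6]
grip_width: 0.0173
finger_force: 59.6
```

```bash
python3 st.py
```

```text
15.75 [0.5568 0.1605 0.195 ] F [ 0.46  1.32 -1.64] T [ 0.352 -0.296  0.09 ] yaw 2.182 j6 1.102 w 0.0173
```

Call:
apply_moves([
  {"tx": 0.0001, "ty": 0.0006, "tz": 0, "ax": 0, "ay": 0, "az": 0.05, "jaw": -1},
  {"tx": 0, "ty": 0, "tz": 0, "ax": 0, "ay": 0, "az": 0.05, "jaw": -1},
  {"tx": 0, "ty": 0, "tz": 0, "ax": 0, "ay": 0, "az": 0.05, "jaw": -1},
  {"tx": 0, "ty": 0, "tz": 0, "ax": 0, "ay": 0, "az": 0.05, "jaw": -1},
  {"tx": 0, "ty": 0, "tz": 0, "ax": 0, "ay": 0, "az": 0, "jaw": -1},
  {"tx": 0, "ty": 0, "tz": 0, "ax": 0, "ay": 0, "az": 0, "jaw": -1},
  {"tx": 0, "ty": 0, "tz": 0, "ax": 0, "ay": 0, "az": 0, "jaw": -1},
  {"tx": 0, "ty": 0, "tz": 0, "ax": 0, "ay": 0, "az": 0, "jaw": -1},
])

```text
t: 16.75
tool_pos: [0.5571, 0.1609, 0.1949]
tool_rot: [0.548, 0.836, -0.0, 0.0]
wrist_force: [-0.4, 0.6, -0.9]
grip_width: 0.0166
finger_force: 59.7
```

```bash
python3 st.py
```

```text
16.75 [0.5571 0.1609 0.1949] F [-0.35  0.6  -0.92] T [ 0.202 -0.155  0.139] yaw 1.982 j6 1.303 w 0.0166
```

Call:
apply_moves([
  {"tx": 0, "ty": 0.0003, "tz": 0, "ax": 0, "ay": 0, "az": 0.05, "jaw": -1},
  {"tx": 0, "ty": 0, "tz": 0, "ax": 0, "ay": 0, "az": 0.05, "jaw": -1},
  {"tx": 0, "ty": 0, "tz": 0, "ax": 0, "ay": 0, "az": 0.04, "jaw": -1},
  {"tx": 0, "ty": 0, "tz": 0, "ax": 0, "ay": 0, "az": 0, "jaw": -1},
  {"tx": 0, "ty": 0, "tz": 0, "ax": 0, "ay": 0, "az": 0, "jaw": -1},
  {"tx": 0, "ty": 0, "tz": 0, "ax": 0, "ay": 0, "az": 0, "jaw": -1},
  {"tx": 0, "ty": 0, "tz": 0, "ax": 0, "ay": 0, "az": 0, "jaw": -1},
  {"tx": 0, "ty": 0, "tz": 0, "ax": 0, "ay": 0, "az": 0, "jaw": -1},
])

```text
t: 17.75
tool_pos: [0.5574, 0.161, 0.1949]
tool_rot: [0.605, 0.796, 0.0, 0.0]
wrist_force: [0.0, 0.1, -0.8]
grip_width: 0.0167
finger_force: 59.7
```

```bash
python3 st.py
```

```text
17.75 [0.5574 0.161  0.1949] F [ 0.    0.1  -0.84] T [ 0.238 -0.005  0.103] yaw 1.841 j6 1.443 w 0.0167
```

Call:
apply_moves([
  {"tx": 0.0003, "ty": 0.0, "tz": 0, "ax": 0, "ay": 0, "az": 0.05, "jaw": -1},
  {"tx": 0, "ty": 0, "tz": 0, "ax": 0, "ay": 0, "az": 0.05, "jaw": -1},
  {"tx": 0, "ty": 0, "tz": 0, "ax": 0, "ay": 0, "az": 0.05, "jaw": -1},
  {"tx": 0, "ty": 0, "tz": 0, "ax": 0, "ay": 0, "az": 0, "jaw": -1},
  {"tx": 0, "ty": 0, "tz": 0, "ax": 0, "ay": 0, "az": 0, "jaw": -1},
  {"tx": 0, "ty": 0, "tz": 0, "ax": 0, "ay": 0, "az": 0, "jaw": -1},
  {"tx": 0, "ty": 0, "tz": 0, "ax": 0, "ay": 0, "az": 0, "jaw": -1},
  {"tx": 0, "ty": 0, "tz": 0, "ax": 0, "ay": 0, "az": 0, "jaw": -1},
])

```text
t: 18.75
tool_pos: [0.5574, 0.1613, 0.1949]
tool_rot: [0.663, 0.748, 0.0, 0.0]
wrist_force: [0.9, -0.8, -0.9]
grip_width: 0.017
finger_force: 59.8
```

```bash
python3 st.py
```

```text
18.75 [0.5574 0.1613 0.1949] F [ 0.86 -0.77 -0.91] T [ 0.1   -0.146  0.253] yaw 1.691 j6 1.594 w 0.017
```

Call:
apply_moves([
  {"tx": 0, "ty": 0, "tz": 0, "ax": 0, "ay": 0, "az": 0.03, "jaw": -1},
  {"tx": 0, "ty": 0, "tz": 0, "ax": 0, "ay": 0, "az": 0.03, "jaw": -1},
  {"tx": 0, "ty": 0, "tz": 0, "ax": 0, "ay": 0, "az": 0.03, "jaw": -1},
  {"tx": 0, "ty": 0, "tz": 0, "ax": 0, "ay": 0, "az": 0, "jaw": -1},
  {"tx": 0, "ty": 0, "tz": 0, "ax": 0, "ay": 0, "az": 0, "jaw": -1},
  {"tx": 0, "ty": 0, "tz": 0, "ax": 0, "ay": 0, "az": 0, "jaw": -1},
  {"tx": 0, "ty": 0, "tz": 0, "ax": 0, "ay": 0, "az": 0, "jaw": -1},
  {"tx": 0, "ty": 0, "tz": 0, "ax": 0, "ay": 0, "az": 0, "jaw": -1},
])

```text
t: 19.75
tool_pos: [0.5573, 0.1613, 0.195]
tool_rot: [0.696, 0.718, 0.0, 0.0]
wrist_force: [-0.3, -1.1, -0.3]
grip_width: 0.0172
finger_force: 59.9
```

```bash
python3 st.py
```

```text
19.75 [0.5573 0.1613 0.195 ] F [-0.34 -1.13 -0.29] T [ 0.14  -0.185  0.381] yaw 1.601 j6 1.684 w 0.0172
```

Moment 0.38 N m, held 0.6 s: firm. I ease back until the moment is gone.

Call:
apply_moves([
  {"tx": 0, "ty": 0, "tz": 0, "ax": 0, "ay": 0, "az": -0.06, "jaw": -1},
  {"tx": 0, "ty": 0, "tz": 0, "ax": 0, "ay": 0, "az": -0.06, "jaw": -1},
  {"tx": 0, "ty": 0, "tz": 0, "ax": 0, "ay": 0, "az": -0.06, "jaw": -1},
  {"tx": 0, "ty": 0, "tz": 0, "ax": 0, "ay": 0, "az": -0.06, "jaw": -1},
  {"tx": 0, "ty": 0, "tz": 0, "ax": 0, "ay": 0, "az": -0.06, "jaw": -1},
  {"tx": 0, "ty": 0, "tz": 0, "ax": 0, "ay": 0, "az": -0.03, "jaw": -1},
  {"tx": 0, "ty": 0, "tz": 0, "ax": 0, "ay": 0, "az": 0, "jaw": -1},
  {"tx": 0, "ty": 0, "tz": 0, "ax": 0, "ay": 0, "az": 0, "jaw": -1},
])

```text
t: 20.75
tool_pos: [0.5572, 0.1612, 0.1949]
tool_rot: [0.569, 0.822, -0.0, 0.0]
wrist_force: [0.1, 0.3, -0.5]
grip_width: 0.0169
finger_force: 59.7
```

```bash
python3 st.py
```

```text
20.75 [0.5572 0.1612 0.1949] F [ 0.15  0.28 -0.49] T [ 0.114 -0.055  0.032] yaw 1.931 j6 1.354 w 0.0169
```

Call:
apply_moves([
  {"tx": 0, "ty": 0, "tz": 0, "ax": 0, "ay": 0, "az": -0.04, "jaw": -1},
  {"tx": 0, "ty": 0, "tz": -0.003, "ax": 0, "ay": 0, "az": 0, "jaw": -1},
  {"tx": 0, "ty": 0, "tz": -0.004, "ax": 0, "ay": 0, "az": 0, "jaw": -1},
  {"tx": 0, "ty": 0, "tz": -0.004, "ax": 0, "ay": 0, "az": 0, "jaw": -1},
  {"tx": 0, "ty": 0, "tz": -0.005, "ax": 0, "ay": 0, "az": 0, "jaw": -1},
  {"tx": 0, "ty": 0, "tz": -0.01, "ax": 0, "ay": 0, "az": 0, "jaw": -1},
  {"tx": 0, "ty": 0, "tz": -0.01, "ax": 0, "ay": 0, "az": 0, "jaw": -1},
  {"tx": 0, "ty": 0, "tz": -0.01, "ax": 0, "ay": 0, "az": 0, "jaw": -1},
])

```text
t: 21.75
tool_pos: [0.5575, 0.1613, 0.2419]
tool_rot: [0.552, 0.834, 0.0, 0.0]
wrist_force: [-0.1, 0.4, -2.3]
grip_width: 0.0172
finger_force: 59.5
```

```bash
python3 st.py; python3 - <<'E'
import pickle
from h import *
# hole_right from w2: hole/block geometry - block top-face mask
s,c=pickle.load(open('w2.pkl','rb')); w=np.load('w2.npy')
h=cv2.cvtColor(w,cv2.COLOR_RGB2HSV); m=((h[...,0]>9)&(h[...,0]<24)&(h[...,1]>70)&(h[...,2]>60)).astype(np.uint8); m[:, :200]=0;m[:,420:]=0;m[240:]=0
m[:60]=0
cs=max(cv2.findContours(cv2.morphologyEx(m,cv2.MORPH_CLOSE,np.ones((25,25))),0,2)[0],key=cv2.contourArea)
r=cv2.minAreaRect(cs); print(r,ray(c,r[0],.06),[ray(c,p,.06)[:2].round(4) for p in cv2.boxPoints(r)])
E
```

```text
21.75 [0.5575 0.1613 0.2419] F [-0.06  0.44 -2.28] T [ 0.016 -0.058  0.05 ] yaw 1.971 j6 1.314 w 0.0172
((308.14874267578125, 150.3870849609375), (80.9992446899414, 166.4535369873047), 55.980648040771484) [ 0.50547602 -0.13031918  0.06      ] [array([ 0.476 , -0.2156]), array([ 0.4596, -0.0624]), array([ 0.5342, -0.0472]), array([ 0.559 , -0.2097])]
```

Off the nut. Now I check the empty hole's centre in the saved wrist view against the pose where I gripped.

```bash
python3 - <<'E'
from h import *
import pickle
from scipy.optimize import least_squares
from scipy.ndimage import map_coordinates
s,w,a,b=pickle.load(open('g.pkl','rb'))
for n,im,c in(('wrist',w,cam('wrist',s)),('scene',a,cam('scene')),('side',b,cam('side'))):
    g=cv2.GaussianBlur(im[...,0],(3,3),0).astype(float); x=np.array([.517,-.173]); print(proj(c,[*x,.06]))
    for it in range(5):
        pts=[]
        for t in np.linspace(0,2*np.pi,90,endpoint=False):
            rr=np.arange(.016,.030,.0003); uv=np.array([proj(c,[x[0]+r*np.cos(t),x[1]+r*np.sin(t),.06]) for r in rr])
            p=map_coordinates(g,[uv[:,1],uv[:,0]],order=1); d=np.diff(p); i=d.argmax()
            if 2<i<len(d)-3 and d[i-2:i+3].sum()>20: pts.append(x+rr[i]*np.array([np.cos(t),np.sin(t)]))
        pts=np.array(pts)
        f=least_squares(lambda q:np.hypot(*(pts-q[:2]).T)-.023,x,loss='soft_l1',f_scale=.0005); x=f.x
    print(n,len(pts),f.x,np.median(abs(f.fun)))
E
```

```text
[ 53.54238269 115.13316874]
wrist 70 [ 0.51720418 -0.17229303] 0.00037144958978613946
[343.82009889 261.89214157]
scene 67 [ 0.5164799  -0.17377633] 0.00040175770390742105
[318.36959007 284.8070875 ]
side 51 [ 0.51746426 -0.17442184] 0.00048446334647072806
```

Call:
apply_moves([
  {"tx": 0, "ty": 0, "tz": -0.045, "ax": 0, "ay": 0, "az": 0, "jaw": -1},
  {"tx": 0, "ty": 0, "tz": -0.038, "ax": 0, "ay": 0, "az": 0, "jaw": -1},
  {"tx": -0.0485, "ty": -0.028, "tz": 0, "ax": 0, "ay": 0, "az": 0, "jaw": -1},
  {"tx": -0.0485, "ty": -0.028, "tz": 0, "ax": 0, "ay": 0, "az": 0, "jaw": -1},
  {"tx": -0.0485, "ty": -0.028, "tz": 0, "ax": 0, "ay": 0, "az": 0, "jaw": -1},
  {"tx": -0.0485, "ty": -0.028, "tz": 0, "ax": 0, "ay": 0, "az": 0, "jaw": -1},
  {"tx": -0.0485, "ty": -0.028, "tz": 0, "ax": 0, "ay": 0, "az": 0, "jaw": -1},
  {"tx": -0.0485, "ty": -0.028, "tz": 0, "ax": 0, "ay": 0, "az": 0, "jaw": -1},
])

```text
t: 22.75
tool_pos: [0.5157, -0.1739, 0.3247]
tool_rot: [0.552, 0.834, 0.0, 0.001]
wrist_force: [0.4, -1.2, -1.2]
grip_width: 0.0166
finger_force: 59.7
```

Call:
apply_moves([
  {"tx": 0, "ty": 0, "tz": 0, "ax": 0, "ay": 0, "az": -0.173, "jaw": -1},
  {"tx": 0, "ty": 0, "tz": 0, "ax": 0, "ay": 0, "az": -0.173, "jaw": -1},
  {"tx": 0, "ty": 0, "tz": 0, "ax": 0, "ay": 0, "az": -0.173, "jaw": -1},
  {"tx": 0, "ty": 0, "tz": 0, "ax": 0, "ay": 0, "az": -0.173, "jaw": -1},
  {"tx": 0, "ty": 0, "tz": 0.04, "ax": 0, "ay": 0, "az": 0, "jaw": -1},
  {"tx": 0, "ty": 0, "tz": 0.04, "ax": 0, "ay": 0, "az": 0, "jaw": -1},
  {"tx": 0, "ty": 0, "tz": 0.03, "ax": 0, "ay": 0, "az": 0, "jaw": -1},
  {"tx": 0, "ty": 0, "tz": 0, "ax": 0, "ay": 0, "az": 0, "jaw": -1},
])

```text
t: 23.75
tool_pos: [0.5145, -0.1714, 0.2121]
tool_rot: [0.237, 0.972, 0.001, -0.002]
wrist_force: [0.2, 0.3, -1.6]
grip_width: 0.017
finger_force: 59.6
```

```bash
python3 st.py
```

```text
23.75 [ 0.5145 -0.1714  0.2121] F [ 0.18  0.28 -1.58] T [ 0.039  0.011 -0.037] yaw 2.663 j6 0.009 w 0.017
```

Call:
apply_moves([
  {"tx": -0.0018, "ty": -0.0002, "tz": 0, "ax": 0, "ay": 0, "az": 0, "jaw": -1},
  {"tx": 0, "ty": 0, "tz": 0.01, "ax": 0, "ay": 0, "az": 0, "jaw": -1},
  {"tx": 0, "ty": 0, "tz": 0.01, "ax": 0, "ay": 0, "az": 0, "jaw": -1},
  {"tx": 0, "ty": 0, "tz": 0.01, "ax": 0, "ay": 0, "az": 0, "jaw": -1},
  {"tx": 0, "ty": 0, "tz": 0.01, "ax": 0, "ay": 0, "az": 0, "jaw": -1},
  {"tx": 0, "ty": 0, "tz": 0.01, "ax": 0, "ay": 0, "az": 0, "jaw": -1},
  {"tx": 0, "ty": 0, "tz": 0.01, "ax": 0, "ay": 0, "az": 0, "jaw": -1},
  {"tx": 0, "ty": 0, "tz": 0, "ax": 0, "ay": 0, "az": 0, "jaw": -1},
])

```text
t: 24.75
tool_pos: [0.5169, -0.1729, 0.1528]
tool_rot: [0.237, 0.972, 0.0, -0.001]
wrist_force: [0.2, -0.0, -2.6]
grip_width: 0.0168
finger_force: 59.7
```

```bash
python3 st.py
```

```text
24.75 [ 0.5169 -0.1729  0.1528] F [ 0.24 -0.02 -2.57] T [0.012 0.018 0.005] yaw 2.663 j6 0.008 w 0.0168
```

Call:
apply_moves([
  {"tx": 0, "ty": 0, "tz": 0.004, "ax": 0, "ay": 0, "az": 0, "jaw": -1},
  {"tx": 0, "ty": 0, "tz": 0.003, "ax": 0, "ay": 0, "az": 0, "jaw": -1},
  {"tx": 0, "ty": 0, "tz": 0.002, "ax": 0, "ay": 0, "az": 0, "jaw": -1},
  {"tx": 0, "ty": 0, "tz": 0.001, "ax": 0, "ay": 0, "az": 0, "jaw": -1},
  {"tx": 0, "ty": 0, "tz": 0.001, "ax": 0, "ay": 0, "az": 0, "jaw": -1},
  {"tx": 0, "ty": 0, "tz": 0, "ax": 0, "ay": 0, "az": 0, "jaw": -1},
  {"tx": 0, "ty": 0, "tz": 0, "ax": 0, "ay": 0, "az": 0, "jaw": -1},
  {"tx": 0, "ty": 0, "tz": 0, "ax": 0, "ay": 0, "az": 0, "jaw": -1},
])

```text
t: 25.75
tool_pos: [0.5176, -0.1732, 0.143]
tool_rot: [0.237, 0.972, -0.0, 0.0]
wrist_force: [-0.3, -0.1, -1.0]
grip_width: 0.0165
finger_force: 59.7
```

```bash
python3 st.py
```

```text
25.75 [ 0.5176 -0.1732  0.143 ] F [-0.3  -0.05 -1.01] T [ 0.056  0.048 -0.016] yaw 2.663 j6 0.008 w 0.0165
```

Call:
apply_moves([
  {"tx": 0, "ty": 0, "tz": 0.001, "ax": 0, "ay": 0, "az": 0, "jaw": -1},
  {"tx": 0, "ty": 0, "tz": 0, "ax": 0, "ay": 0, "az": 0, "jaw": -1},
  {"tx": 0, "ty": 0, "tz": 0, "ax": 0, "ay": 0, "az": 0, "jaw": 0},
  {"tx": 0, "ty": 0, "tz": 0, "ax": 0, "ay": 0, "az": 0, "jaw": 0.2},
  {"tx": 0, "ty": 0, "tz": 0, "ax": 0, "ay": 0, "az": 0, "jaw": 0.5},
  {"tx": 0, "ty": 0, "tz": -0.01, "ax": 0, "ay": 0, "az": 0, "jaw": 0.5},
  {"tx": 0, "ty": 0, "tz": -0.03, "ax": 0, "ay": 0, "az": 0, "jaw": 0.5},
  {"tx": 0, "ty": 0, "tz": -0.04, "ax": 0, "ay": 0, "az": 0, "jaw": 0.5},
])

```text
t: 26.75
tool_pos: [0.517, -0.1729, 0.2226]
tool_rot: [0.237, 0.972, 0.0, -0.001]
wrist_force: [0.3, 0.2, 0.1]
grip_width: 0.0643
finger_force: 0.0
```

Call:
apply_moves([
  {"tx": 0, "ty": 0, "tz": -0.02, "ax": 0, "ay": 0, "az": 0, "jaw": 0.5},
  {"tx": 0, "ty": 0, "tz": -0.02, "ax": 0, "ay": 0, "az": 0, "jaw": 0.5},
  {"tx": 0, "ty": 0, "tz": 0, "ax": 0, "ay": 0, "az": 0, "jaw": 0.5},
  {"tx": 0, "ty": 0, "tz": 0, "ax": 0, "ay": 0, "az": 0, "jaw": 0.5},
  {"tx": 0, "ty": 0, "tz": 0, "ax": 0, "ay": 0, "az": 0, "jaw": 0.5},
  {"tx": 0, "ty": 0, "tz": 0, "ax": 0, "ay": 0, "az": 0, "jaw": 0.5},
  {"tx": 0, "ty": 0, "tz": 0, "ax": 0, "ay": 0, "az": 0, "jaw": 0.5},
  {"tx": 0, "ty": 0, "tz": 0, "ax": 0, "ay": 0, "az": 0, "jaw": 0.5},
])

```text
t: 27.75
tool_pos: [0.5175, -0.1732, 0.2618]
tool_rot: [0.237, 0.972, 0.0, -0.0]
wrist_force: [0.9, 0.3, 0.4]
grip_width: 0.0643
finger_force: 0.0
```

```bash
python3 st.py; python3 - <<'E'
from h import *
a=snapshot('scene'); b=snapshot('side')
o=np.zeros((400,800,3),np.uint8); o[:,:400]=cv2.resize(a[205:305,280:380],(400,400));o[:,400:]=cv2.resize(b[225:325,260:360],(400,400)); save('end.png',o)
E
```

```text
27.75 [ 0.5175 -0.1732  0.2618] F [0.93 0.27 0.43] T [-0.022 -0.049  0.062] yaw 2.663 j6 0.008 w 0.0643
```

View pics/end.png

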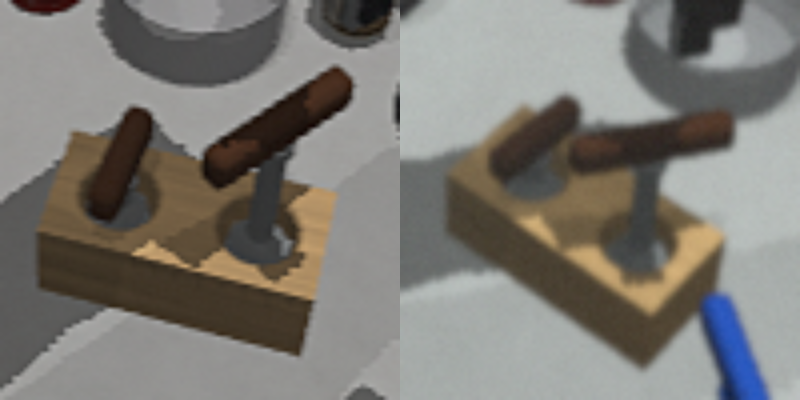

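The long spanner stands upright in its right-hand hole (scene crop (262,235)), released and clear of the gripper. The short spanner has not moved.

```bash
python3 -c "from workcell import hand_in; print(hand_in())"
```

```text
the job is handed in; nothing more can be done
None
```

The job is handed in: the nut was pulled up to about 0.38 N m by the wrist reading (held about 0.6 s), and the long spanner is back upright and released in its original hole; the hand-in call reported no verdict, and nothing else was touched.

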